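# Proof-test the bench emergency stop

## Robot

A 6-joint arm with a two-finger parallel gripper is mounted at the origin on the work surface. World frame = base frame: x ahead of the robot, y to its left, z up, the work surface at z = 0. Lengths are in m, angles in degrees, forces in N, time in s.
With the tool pointing down it reaches from about 0.35 to 0.875 m from the base axis. Payload 4.2 kg.
Tool frame: the origin (TCP) lies between the finger pads; the fingertips stand 25 mm ahead of it and the grasp point (between the pads) lies 6 mm ahead of it (r.tips_ahead is the distance from the TCP to the fingertips, in m); z points along the fingers, y is the direction in which the jaws open and shut (so a half turn about z gives the same grasp; the last joint's range is limited). The gripper opens to 87 mm and grips with 3 to 60 N. Pads are 19 mm wide; open, the fingers measure 117 mm over their backs; the gripper's body (75 mm by 190 mm) begins 51 mm behind the grasp point.
Start: joints at [87.468, 22.042, 0.453, 0, -68.411, -14.817], TCP at [0.186, 0.597, 0.248] pointing down, gripper open.
Joint ranges: [-179.83, 179.83], [-69.29, 118.12], [-61.27, 80.66], [-181.25, 117.63], [-171.15, -9.14], [-177.46, 177.46]. Speed limits (degrees/s): [159.86, 159.86, 180, 180, 180, 180].

## Interface

Orientations are given as a 3x3 rotation matrix whose columns are the frame's x, y, z axes.
In Python, from station import r, vision, finish_job gives the robot as it stands.
- The arm moves only by the shell command python3 -m jog 'ROWS'. ROWS is a JSON object of lists of equal length, an entry for each row: "rot": the turn, a rotation vector about the world's x, y, z in degrees, a list of three; "delta_pos": the shift along the world's x, y, z in mm, a list of three; "grip": the opening in per cent of the stroke, from 0 (shut) to 100 (fully open). A call has 1 to 10 rows; each row shifts and turns the commanded pose from where the row before left it; what a row does not reach is not made up. A row lasts 1/12 s, in which the tool goes at most 41.7 mm and 7.16 degrees, less where a joint would pass 70% of its speed; a pose out of reach is approached as far as the arm can. A call with a gripper value outside its range is refused whole. The fingers move at their own pace and stop on an object; the grip force is fixed at half the most. Time passes only in rows, so rows that do not move let the fingers close. It gives the time, the measured TCP pose, the force and the opening at its end, in the units of the state.
- r.sense(): the state, without advancing time (a new reading comes with each control period).
- vision.capture(name): name is "scene" or "top"; returns a dict with "frame" (384x512x3 uint8, red, green, blue), "K" (3x3 intrinsics, pixels), "xyz" and "orientation" of the camera in the world. Camera axes: x right, y up, looking along -z (the intrinsics and any distortion apply to the point x, -y, -z); pixel columns grow to the right and rows downward; lengths in m; the calibration is good to about 2 mm. A picture is of the moment at which its call begins. There is no depth.
- finish_job(): hands the job in, once; it reports no verdict.
The state is a dict: "time_s": time; "joints": joint angles; "joint_velocities": joint speeds; "effort": joint torques, N m; "tcp_pos": TCP position; "ee_rot": TCP orientation; "wrist_force": force on the tool from outside, world axes, zero at the start; "moment": the same for the moment, N m; "gripper_width": opening from 0.0 (shut) to 1.0 (fully open).
Only numpy, scipy, OpenCV 4.12 (cv2) and the standard library are available. Lean on these libraries where they do the work, as an engineer would, in place of code of your own. Each camera call takes 0.05 s, during which the arm holds its last target. There are 200 camera calls.

## Task

Test the emergency stop of this repair bench and put the bench back in service: with a fingertip, press the lobed mushroom-head stop button on the grey box fully in and let go, so that it stays latched in; then push one of its lobes round clockwise (seen from above) with a fingertip until it unlatches, and let it spring fully back out. Last, press the small power-on push button on the same box all the way in and let it come back out. Only push: do not take the stop between the fingers or ram it, do not press power-on while the stop is in, and leave the things lying around the box where they are.

Things in the scene. Friction and masses are not known exactly. Their poses are not given: they have to be found in the camera images.
- station: Emergency-off box: grey enclosure 85 (x) x 200 (y) x 60 mm on a 125 x 245 x 5 mm steel foot plate, screwed down. Origin: centre of the underside, on the work surface; z up; its flat panel is 65 mm above. On the panel, all at x = 0: stop button at y = -55 mm, power-on button at y = +25, fixed amber pilot lamp (11 mm high) at y = +75.
- stop_head: Stop button's head: red, domed round hub 43 mm across with three lobes like a star knob. Origin on its upright axis, at panel height while out; z up. At rest the lobes point along its -x and 60 deg either side of +x (axes parallel to the station's). Lobe: upright cylinder of 15 mm diameter, 25 mm off the axis, joined to the hub. Hub and lobes are 16 to 31 mm above the origin, the dome to 36.
- stop_top (a point): Centre of the top of the stop head's dome, on its axis; 101 mm above the work surface when the stop is out, about 94 mm when latched in. The place to press. z is up.
- stop_lobe (a point): Outermost point of the lobe that points along the station's -x (towards the robot's side), half-way up the lobe, 32.5 mm from the axis; it moves with the head. Clockwise turning carries it towards the station's +y, so it is pushed on its -y side.
- stop_in (a joint): How far the stop is pushed in, m: 0 = fully out, 0.010 = on its solid inner end stop. Takes 3 to 4 N to start and 6 to 8 N in all. Pushed past about 0.009 it latches (push it to the end stop), and when let go stays in at about 0.0075. From there it comes out only by turning.
- stop_turn (a joint): Turn of the stop head, rad, clockwise seen from above positive: 0 = at rest, 0.8 = hard stop. A spring turns it back to 0 (0.04 N m at 0, 0.14 N m at 0.8: some 2 to 5 N at a lobe). A latched head unlatches at 0.4 to 0.5 and springs out by itself; turn it to 0.6 or 0.7 to be sure, then move the finger away so that it can come fully out and turn back.
- on_top (a point): Centre of the top of the power-on push button: a white plastic disc of 24 mm diameter that stands 9 mm above the panel (6 mm above its metal bezel), top 74 mm above the work surface when out. z is up.
- on_in (a joint): How far the power-on button is pushed in, m: 0 = out, 0.004 = fully in against its solid stop; 2 N to start, 5 N fully in; it springs back when let go and does not latch.
- multimeter: Bystander: hand multimeter lying on its back, 185 x 88 x 38 mm, loose. Origin: centre of the underside.
- solder_spool: Bystander: solder spool standing on its flange, 60 mm diameter, 44 mm high, loose, close to the box. Origin: centre of the underside.
- flux_bottle: Bystander: small white flux bottle standing upright, 34 mm diameter, 78 mm high, loose, close to the box on the stop's side. Origin: centre of the underside.
- screwdriver: Bystander: screwdriver lying flat, 150 mm long, handle 26 mm thick, loose, close along the box's -x side. Origin: mid-length, on the work surface.
- parts_box: Bystander: clear closed parts box 125 x 85 x 30 mm, loose. Origin: centre of the underside.
- pliers: Bystander: pliers lying flat, 150 mm long, 16 mm thick, loose. Origin: mid-length, on the work surface.
- circuit_board: Bystander: circuit board lying flat, 95 x 62 mm, 11 mm high with its parts, loose. Origin: centre of the underside.

How it is judged:
By the outcome, as a careful person would: the job done as asked, in the order asked, and still so for the second after the job is handed in, with the robot touching nothing.
It also fails if it takes over 45 s, if anything falls off the work surface, if the arm or the gripper's body presses on something with over 40 N, if the wrist force passes 120 N, or if a joint passes its speed limit or range.

## Working session

There is one attempt and no reset: what is moved stays moved. The work goes in short steps, Python scripts to look and compute and a shell command to move; the robot and the scene stay as the last step left them, time stands still between calls to the robot, and variables do not carry over. Pictures are saved under pics/ and viewed, about 8 in all and at most 12, crops included, and the job is handed in when it is done.

```bash
mkdir -p pics
cat > h.py <<'E'
import numpy as np, cv2
from station import r, vision, finish_job
def cap(n,f=None):
    c=vision.capture(n)
    if f: cv2.imwrite('pics/'+f,c['frame'][:,:,::-1])
    return c
def ray(c,uv):
    d=np.linalg.inv(c['K'])@np.array([uv[0],uv[1],1.]); d=np.array(c['orientation'])@(d*[1,-1,-1]); return np.array(c['xyz']),d
def onz(c,uv,z):
    o,d=ray(c,uv); return o+d*(z-o[2])/d[2]
def proj(c,p):
    q=np.array(c['orientation']).T@(np.array(p)-c['xyz'])*[1,-1,-1]; q=c['K']@q; return q[:2]/q[2]
def tri(c1,u1,c2,u2):
    A=[];b=[]
    for c,u in((c1,u1),(c2,u2)):
        o,d=ray(c,u); d/=np.linalg.norm(d); P=np.eye(3)-np.outer(d,d); A.append(P); b.append(P@o)
    return np.linalg.lstsq(np.vstack(A),np.hstack(b),rcond=None)[0]
E
python3 - <<'E'
from h import *
a=cap('top','t1.png');b=cap('scene','s1.png')
for c in(a,b): print({k:np.round(v,3).tolist() for k,v in c.items() if k!='frame'}, [k for k in c])
print(r.sense())
E
```

```text
{'K': [[432.436, 0.0, 253.114], [0.0, 432.436, 198.135], [0.0, 0.0, 1.0]], 'xyz': [0.371, -0.015, 1.343], 'orientation': [[0.025, 0.99, -0.137], [-1.0, 0.026, 0.002], [0.006, 0.137, 0.991]]} ['frame', 'K', 'xyz', 'orientation']
{'K': [[484.931, 0.0, 256.611], [0.0, 484.931, 188.318], [0.0, 0.0, 1.0]], 'xyz': [1.425, -0.35, 1.172], 'orientation': [[0.346, -0.705, 0.619], [0.938, 0.25, -0.239], [0.014, 0.664, 0.748]]} ['frame', 'K', 'xyz', 'orientation']
{'time_s': 0.1, 'joints': array([ 8.74682812e+01,  2.20853386e+01,  3.87428427e-01, -2.43917701e-02,
       -6.84102558e+01, -1.48155861e+01]), 'joint_velocities': array([-0.02571797, -0.03822307,  0.18128655,  0.03634028,  0.02168455,
       -0.00991169]), 'effort': array([-7.57985326e-04, -3.91688561e+01,  1.87935412e+01,  4.23191741e+00,
        1.34512660e-02, -7.70979159e-05]), 'tcp_pos': array([0.18620193, 0.59610931, 0.24658082]), 'ee_rot': array([[ 9.54468148e-01, -2.98312461e-01, -4.78852655e-04],
       [-2.98312828e-01, -9.54466325e-01, -1.86849147e-03],
       [ 1.00345554e-04,  1.92626348e-03, -9.99998140e-01]]), 'wrist_force': array([-0.43885285, -0.1891265 , -0.85534928]), 'moment': array([-0.00697905,  0.00364313,  0.03324981]), 'gripper_width': 1.0012776240595462}
```

View pics/t1.png

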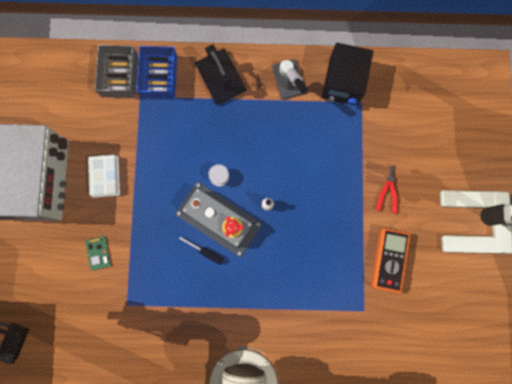

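View pics/s1.png

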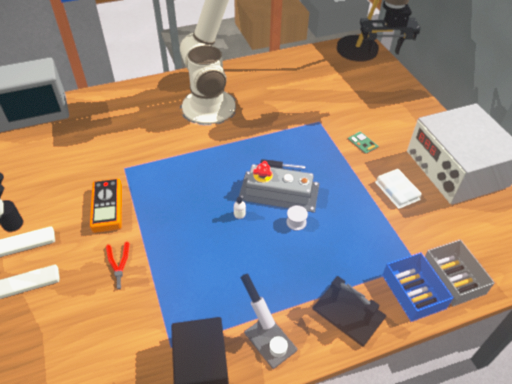

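The top view shows the stop at about (232,227), power-on at (210,212) and the lamp at (196,203). The flux bottle is at (268,204), the spool at (219,175) and the screwdriver at (203,250). Next I'll measure these.

Run:
```python
from h import *
a=cap('top');b=cap('scene')
def blobs(c,box,f):
    x0,y0,x1,y1=box; im=c['frame'][y0:y1,x0:x1]; h=cv2.cvtColor(im,cv2.COLOR_RGB2HSV).astype(int)
    m=f(h[...,0],h[...,1],h[...,2]).astype(np.uint8); n,l,s,ce=cv2.connectedComponentsWithStats(m)
    return [(np.round(ce[i]+[x0,y0],2).tolist(),int(s[i,4])) for i in range(1,n) if s[i,4]>12]
red=lambda h,s,v:((h<8)|(h>172))&(s>140)&(v>90)
wh=lambda h,s,v:(s<60)&(v>170)
print('top red',blobs(a,(170,175,270,265),red),'white',blobs(a,(170,160,290,265),wh))
print('sc red',blobs(b,(225,150,330,220),red),'white',blobs(b,(225,150,330,235),wh))
# foot corners guess by top view
t=cv2.resize(a['frame'][160:270,165:290],None,fx=6,fy=5.4,interpolation=cv2.INTER_CUBIC)
s=cv2.resize(b['frame'][145:235,225:330],None,fx=6,fy=6,interpolation=cv2.INTER_CUBIC)
cv2.imwrite('pics/tc.png',t[:,:,::-1]);cv2.imwrite('pics/sc.png',s[:,:,::-1])
```

```text
top red [([231.96, 226.35], 201)] white [([217.92, 174.49], 317), ([194.26, 202.81], 47), ([264.9, 204.45], 49), ([208.91, 212.12], 82), ([188.03, 242.54], 35)]
sc red [([262.98, 169.25], 174)] white [([251.85, 168.53], 34), ([294.04, 165.78], 45), ([289.52, 179.98], 775), ([239.63, 209.41], 170), ([297.14, 215.79], 359)]
```

View pics/tc.png

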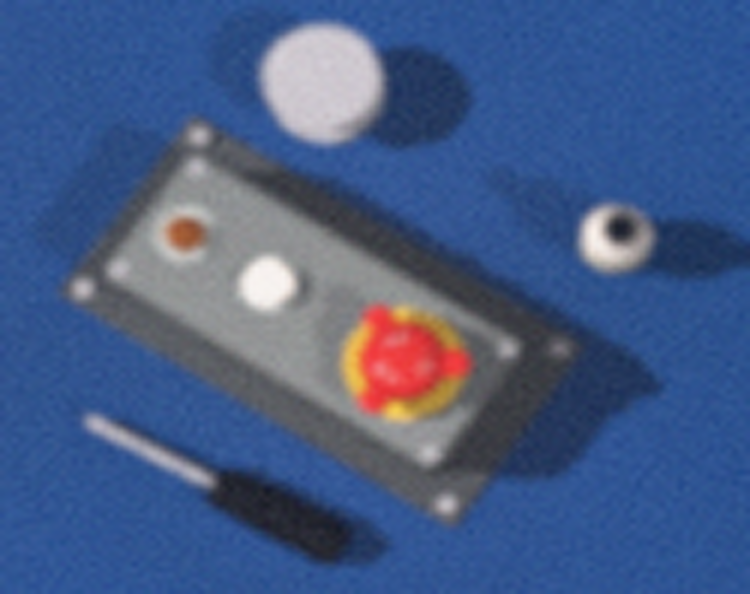

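View pics/sc.png

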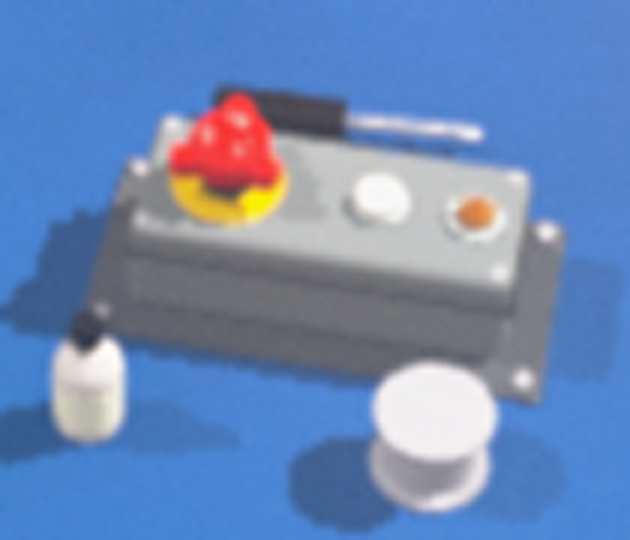

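Run:
```python
from h import *
a=cap('top');b=cap('scene')
T=lambda u:(np.array(u)+.5)/[6,5.4]-.5+[165,160]
S=lambda u:(np.array(u)+.5)/6-.5+[225,145]
def pts(c,l,z): return np.array([onz(c,u,z) for u in l])
for n,P in(('top panel',pts(a,[T(u) for u in((198,168),(118,268),(508,348),(430,455))],.066)),('top foot',pts(a,[T(u) for u in((200,135),(82,290),(560,350),(447,505))],.006)),
 ('sc foot',pts(b,[S(u) for u in((524,380),(548,232),(97,313),(138,168))],.006)),('sc panel',pts(b,[S(u) for u in((500,272),(517,180),(145,217),(172,125))],.066))):
    c=P.mean(0); ey=(P[0]+P[1]-P[2]-P[3])/2; print(n,c.round(4),'yaw',np.degrees(np.arctan2(-ey[0],ey[1])).round(2),'len',np.hypot(*ey[:2]).round(4), 'w',np.linalg.norm((P[0]+P[2]-P[1]-P[3])/2).round(4))
print('stop tri(dome)',tri(a,(231.96,226.35),b,(262.98,168.6)),'top onz',onz(a,(231.96,226.35),.094))
print('on',onz(a,T((268,284)),.074),onz(b,S((380,197)),.074),tri(a,T((268,284)),b,S((380,197))))
print('lamp',onz(a,T((186,233)),.074),onz(b,S((477,212)),.074))
print('flux',onz(a,T((618,238)),.06),onz(b,(239.6,209.4),.04),'spool',onz(a,T((322,80)),.044),onz(b,S((435,412)),.044))
print('driver end',onz(a,T((335,545)),.013),onz(a,T((225,480)),.013),onz(a,T((90,420)),.01))
```

```text
top panel [0.4893 0.0885 0.066 ] yaw -31.69 len 0.1846 w 0.0687
top foot [0.4893 0.0887 0.006 ] yaw -31.82 len 0.2254 w 0.1068
sc foot [0.4891 0.0874 0.006 ] yaw -31.4 len 0.2267 w 0.1066
sc panel [0.4912 0.0874 0.066 ] yaw -31.69 len 0.1841 w 0.0666
stop tri(dome) [0.46051868 0.04155334 0.09180367] top onz [0.4602921  0.04124571 0.094     ]
on [0.50175661 0.11035734 0.074     ] [0.50574946 0.10757063 0.074     ] [0.50201066 0.11017283 0.06936261]
lamp [0.52875155 0.15180441 0.074     ] [0.53208692 0.15050872 0.074     ]
flux [ 0.53326283 -0.06152872  0.06      ] [ 0.5498693  -0.06576995  0.04      ] spool [0.62141903 0.09037399 0.044     ] [0.62426866 0.08964314 0.044     ]
driver end [0.36121944 0.07666452 0.013     ] [0.39617185 0.13388756 0.013     ] [0.42835145 0.20462366 0.01      ]
```

```bash
python3 -m jog '{"delta_pos":[[14,-28,0],[14,-28,0],[14,-28,0],[14,-28,0],[14,-28,0],[14,-28,0],[14,-28,0],[14,-28,0],[14,-28,0],[14,-28,0]],"rot":[[0,0,-2],[0,0,-2],[0,0,-2],[0,0,-2],[0,0,-2],[0,0,-2],[0,0,-2],[0,0,0],[0,0,0],[0,0,0]],"grip":[0,0,0,0,0,0,0,0,0,0]}'
```

```text
time_s: 1.13
tcp_pos: [0.3267, 0.315, 0.2477]
ee_rot: [[0.854, -0.52, 0.0], [-0.52, -0.854, 0.0], [-0.0, -0.0, -1.0]]
wrist_force: [1.2, 0.8, -0.7]
gripper_width: 0.328
```

```bash
python3 -m jog '{"delta_pos":[[14,-28,-8],[14,-28,-8],[14,-28,-8],[14,-28,-8],[14,-28,-8],[14,-28,-8],[14,-28,-8],[14,-28,-8],[14,-28,-8],[14,-28,-8]],"rot":[[0,0,0],[0,0,0],[0,0,0],[0,0,0],[0,0,0],[0,0,0],[0,0,0],[0,0,0],[0,0,0],[0,0,0]],"grip":[0,0,0,0,0,0,0,0,0,0]}'; python3 -m jog '{"delta_pos":[[0,0,0],[0,0,0],[0,0,0]],"rot":[[0,0,0],[0,0,0],[0,0,0]],"grip":[0,0,0]}'; python3 -c "
from h import *
cap('top','t2.png');cap('scene','s2.png');s=r.sense();print(s['joints'].round(1),s['ee_rot'].round(3),s['tcp_pos'],s['wrist_force'],r.tips_ahead)
a=cv2.imread('pics/t2.png')[160:270,165:290];b=cv2.imread('pics/s2.png')[120:230,215:340]
cv2.imwrite('pics/c2.png',cv2.resize(np.hstack([a,b]),None,fx=3.2,fy=3.2,interpolation=2))"
```

```text
time_s: 1.97
tcp_pos: [0.4669, 0.0351, 0.1674]
ee_rot: [[0.854, -0.52, 0.001], [-0.52, -0.854, 0.0], [0.0, -0.001, -1.0]]
wrist_force: [0.6, 0.7, -0.3]
gripper_width: 0.005
time_s: 2.22
tcp_pos: [0.4664, 0.0365, 0.1676]
ee_rot: [[0.854, -0.521, 0.0], [-0.521, -0.854, 0.0], [0.0, -0.0, -1.0]]
wrist_force: [1.1, 0.2, -0.5]
gripper_width: 0.006
[ 24.6  11.4 -27.6   0.  -51.   34.2] [[ 0.855 -0.519  0.001]
 [-0.519 -0.855  0.   ]
 [ 0.001 -0.001 -1.   ]] [0.46630037 0.03734504 0.16798296] [ 0.21609251  0.52724488 -1.03719473] 0.025
```

View pics/c2.png

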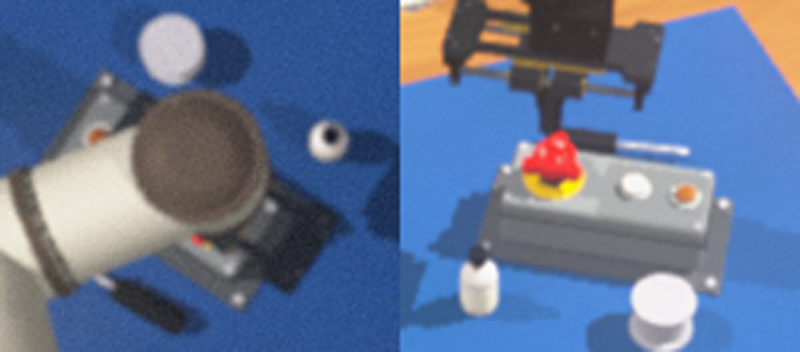

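The fingertip is above the stop. I'll centre on the dome axis and come down to just above it.

```bash
python3 -m jog '{"delta_pos":[[-5.5,4.5,-8],[0,0,-8],[0,0,-8],[0,0,-8],[0,0,-4],[0,0,0]],"rot":[[0,0,-0.3],[0,0,0],[0,0,0],[0,0,0],[0,0,0],[0,0,0]],"grip":[0,0,0,0,0,0]}'; python3 -c "
from h import *
b=cap('scene');c=b['frame'][130:200,220:310];s=r.sense();print(s['tcp_pos'],s['wrist_force'])
print(proj(b,s['tcp_pos']-[0,0,.025]),proj(b,[.4608,.0412,.101]))
cv2.imwrite('pics/c3.png',cv2.resize(c[:,:,::-1],None,fx=7,fy=7,interpolation=2))"
```

```text
time_s: 2.82
tcp_pos: [0.4601, 0.0409, 0.1301]
ee_rot: [[0.851, -0.525, -0.003], [-0.525, -0.851, -0.001], [-0.002, 0.002, -1.0]]
wrist_force: [0.3, 0.9, 0.2]
gripper_width: 0.004
[0.46054493 0.04094013 0.13077357] [0.29613866 0.52256866 0.24818744]
[262.83166388 165.49696629] [262.90383632 166.61795595]
```

View pics/c3.png

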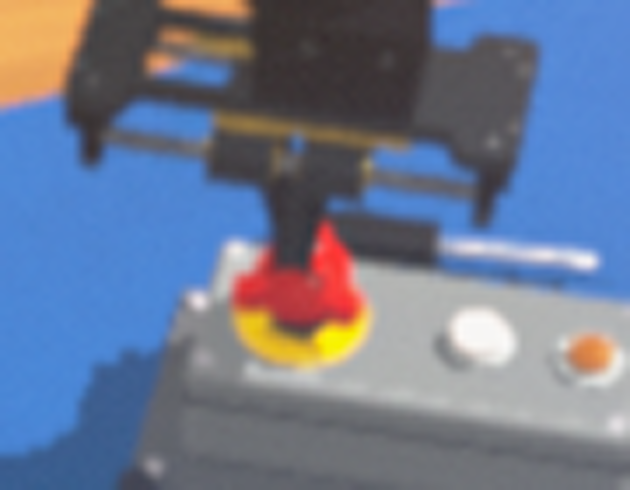

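The fingertip is centred on the dome, with its tip at crop (295,262). The fingers taper, so the tip is slim. Now I'll press gently.

```bash
python3 -m jog '{"delta_pos":[[0,0,-1.5],[0,0,-1.5],[0,0,-1.5],[0,0,-1.5],[0,0,-1.5],[0,0,-1],[0,0,-1],[0,0,-1],[0,0,-1],[0,0,-1]],"rot":[[0,0,0],[0,0,0],[0,0,0],[0,0,0],[0,0,0],[0,0,0],[0,0,0],[0,0,0],[0,0,0],[0,0,0]],"grip":[0,0,0,0,0,0,0,0,0,0]}';python3 -m jog '{"delta_pos":[[0,0,-0.5],[0,0,0]],"rot":[[0,0,0],[0,0,0]],"grip":[0,0]}'
```

```text
time_s: 3.7
tcp_pos: [0.4611, 0.041, 0.1198]
ee_rot: [[0.851, -0.524, 0.001], [-0.524, -0.851, 0.0], [0.001, -0.001, -1.0]]
wrist_force: [-1.5, -0.9, 5.9]
gripper_width: 0.006
time_s: 3.87
tcp_pos: [0.4611, 0.0411, 0.119]
ee_rot: [[0.851, -0.525, 0.001], [-0.525, -0.851, 0.0], [0.001, -0.0, -1.0]]
wrist_force: [-1.0, -0.2, 4.7]
gripper_width: 0.007
```

```bash
for i in 1 2; do python3 -m jog '{"delta_pos":[[0,0,-1],[0,0,-0.5],[0,0,0]],"rot":[[0,0,0],[0,0,0],[0,0,0]],"grip":[0,0,0]}' | grep -E "tcp|force"; done
```

```text
tcp_pos: [0.4611, 0.0411, 0.1172]
wrist_force: [-0.8, -1.1, 6.8]
tcp_pos: [0.4612, 0.0411, 0.1163]
wrist_force: [-2.0, -1.5, 8.3]
```

```bash
for i in 1 2; do python3 -m jog '{"delta_pos":[[0,0,-0.5],[0,0,-0.5],[0,0,0]],"rot":[[0,0,0],[0,0,0],[0,0,0]],"grip":[0,0,0]}' | grep -E "tcp|force"; done
```

```text
tcp_pos: [0.4613, 0.0411, 0.1162]
wrist_force: [-2.9, -0.0, 17.0]
tcp_pos: [0.4614, 0.0411, 0.1161]
wrist_force: [-5.9, 0.3, 21.4]
```

It's on the end stop: z holds at 0.116 with 21 N. I'll release, look, then move beside the lobe.

```bash
python3 -m jog '{"delta_pos":[[0,0,2],[0,0,3],[0,0,8],[0,0,12],[-14,-2,0],[-14,-2,0],[-14,-3,0],[0,0,0]],"rot":[[0,0,0],[0,0,0],[0,0,0],[0,0,0],[0,0,0],[0,0,0],[0,0,0],[0,0,0]],"grip":[0,0,0,0,0,0,0,0]}'; python3 -c "
from h import *
b=cap('scene');c=b['frame'][130:200,220:310]
for z in(.101,.094):print(proj(b,[.4608,.0412,z]))
cv2.imwrite('pics/c4.png',cv2.resize(c[:,:,::-1],None,fx=7,fy=7,interpolation=2))"
```

```text
time_s: 5.53
tcp_pos: [0.4159, 0.0332, 0.138]
ee_rot: [[0.851, -0.525, -0.003], [-0.525, -0.851, -0.0], [-0.003, 0.002, -1.0]]
wrist_force: [-0.5, 0.2, -1.0]
gripper_width: 0.008
[262.90383632 166.61795595]
[262.85068592 168.19966942]
```

View pics/c4.png

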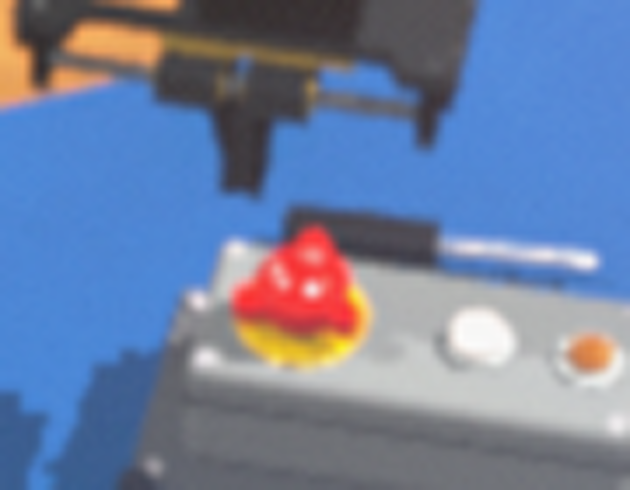

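The stop stays latched in: the head sits lower and the dark gap under it is gone. I'll descend beside the −x lobe, seen at crop (317,235).

```bash
python3 -m jog '{"delta_pos":[[0,0,-10],[0,0,-10],[0,0,-8],[0,0,-5],[0,0,-2],[0,0,0],[0,0,0]],"rot":[[0,0,0],[0,0,0],[0,0,0],[0,0,0],[0,0,0],[0,0,0],[0,0,0]],"grip":[0,0,0,0,0,0,0]}'
```

```text
time_s: 6.17
tcp_pos: [0.4192, 0.0342, 0.1036]
ee_rot: [[0.851, -0.525, 0.0], [-0.525, -0.851, -0.0], [0.0, -0.0, -1.0]]
wrist_force: [0.2, -0.6, 0.0]
gripper_width: 0.008
```

```bash
for i in 1 2 3; do python3 -m jog '{"delta_pos":[[1,1.7,0],[1.1,1.7,0],[1,1.7,0],[0,0,0]],"rot":[[0,0,0],[0,0,0],[0,0,0],[0,0,0]],"grip":[0,0,0,0]}' | grep -E "tcp|force"; done
```

```text
tcp_pos: [0.4225, 0.0396, 0.1039]
wrist_force: [0.8, -0.3, 0.0]
tcp_pos: [0.4251, 0.0445, 0.1035]
wrist_force: [0.6, -0.0, -0.2]
tcp_pos: [0.4265, 0.0487, 0.103]
wrist_force: [-4.4, -2.7, 2.9]
```

```bash
for i in 1 2; do python3 -m jog '{"delta_pos":[[1,1.7,0],[1.1,1.7,0],[1,1.7,0],[0,0,0]],"rot":[[0,0,0],[0,0,0],[0,0,0],[0,0,0]],"grip":[0,0,0,0]}' | grep -E "tcp|force"; done;  python3 -c "
from h import *
b=cap('scene');c=b['frame'][130:200,220:310]
s=r.sense();d=s['tcp_pos'][:2]-[.4608,.0412];print(d@[.8513,-.5247],d@[.5247,.8513])
cv2.imwrite('pics/c5.png',cv2.resize(c[:,:,::-1],None,fx=7,fy=7,interpolation=2))"
```

```text
tcp_pos: [0.4288, 0.0537, 0.1027]
wrist_force: [-6.6, -0.1, 1.3]
tcp_pos: [0.4324, 0.0589, 0.1032]
wrist_force: [-6.7, 0.0, 5.0]
-0.03347472699446602 9.187429297383968e-05
```

View pics/c5.png

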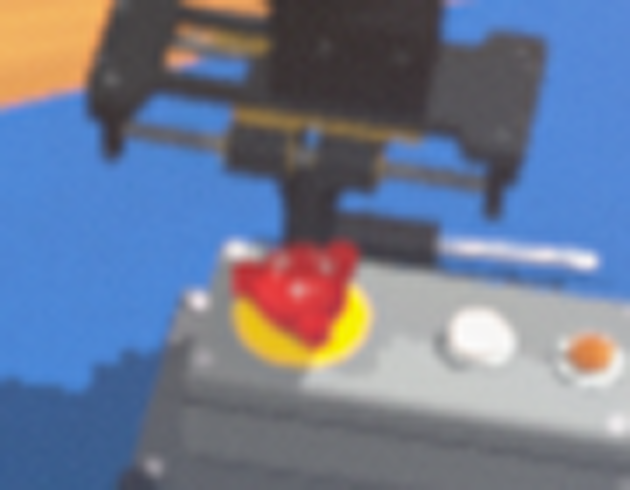

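The head has turned and the lobe is now at crop (340,250). A little more turn will make sure it unlatches.

```bash
python3 -m jog '{"delta_pos":[[1.2,1.4,0],[0.8,1,0],[0,0,0],[0,0,0]],"rot":[[0,0,0],[0,0,0],[0,0,0],[0,0,0]],"grip":[0,0,0,0]}' | grep -E "tcp|force";  python3 -c "
from h import *
b=cap('scene');c=b['frame'][130:200,220:310]
s=r.sense();d=s['tcp_pos'][:2]-[.4608,.0412];print(d@[.8513,-.5247],d@[.5247,.8513])
cv2.imwrite('pics/c6.png',cv2.resize(c[:,:,::-1],None,fx=7,fy=7,interpolation=2))"
```

```text
tcp_pos: [0.4339, 0.0607, 0.1031]
wrist_force: [-7.1, -3.2, 4.9]
-0.03316500389591884 0.002400938546631427
```

View pics/c6.png

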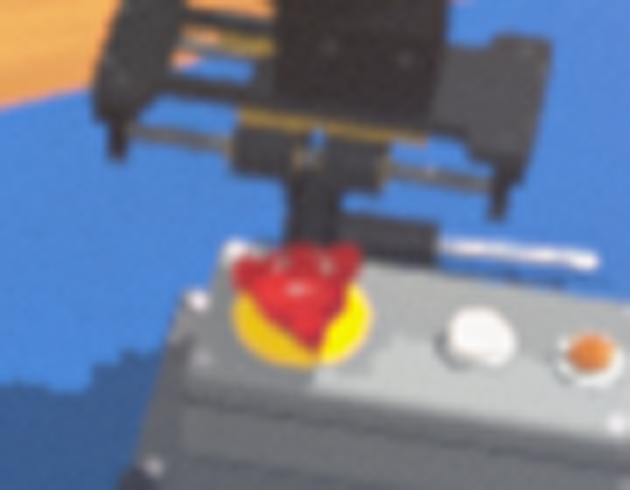

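```bash
python3 -m jog '{"delta_pos":[[0.9,1.2,0],[0,0,0],[-3,-4,0],[-4,-7,0],[-4,-7,0],[-4,-6,0],[-2,-3,0],[0,0,0],[0,0,0]],"rot":[[0,0,0],[0,0,0],[0,0,0],[0,0,0],[0,0,0],[0,0,0],[0,0,0],[0,0,0],[0,0,0]],"grip":[0,0,0,0,0,0,0,0,0]}';  python3 -c "
from h import *
b=cap('scene');c=b['frame'][130:200,220:310]
cv2.imwrite('pics/c7.png',cv2.resize(c[:,:,::-1],None,fx=7,fy=7,interpolation=2))"
```

```text
time_s: 9.02
tcp_pos: [0.4212, 0.0364, 0.104]
ee_rot: [[0.851, -0.525, 0.002], [-0.525, -0.851, 0.001], [0.001, -0.002, -1.0]]
wrist_force: [-0.1, 0.4, 0.2]
gripper_width: 0.006
```

View pics/c7.png

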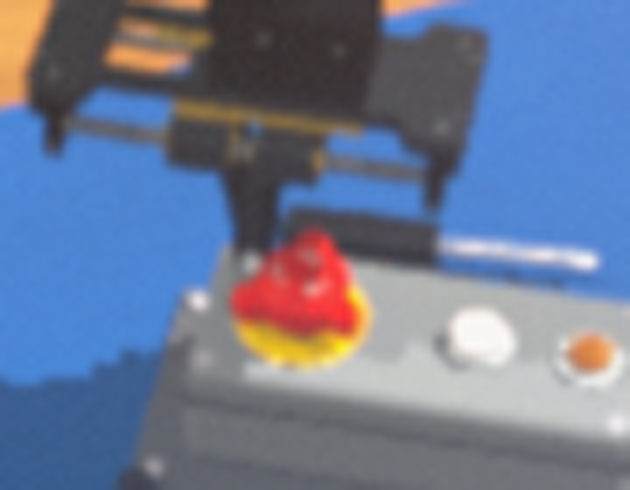

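Run:
```python
from h import *
b=cap('scene')
def meas(f):
    h=cv2.cvtColor(f,cv2.COLOR_BGR2HSV).astype(int);m=((h[...,0]<8)|(h[...,0]>172))&(h[...,1]>140)&(h[...,2]>70)
    y,x=np.nonzero(m);k=(y>20*0)&(y<f.shape[0]); return x.min(),x.max(),y.min(),y.max(),x.mean().round(2),y.mean().round(2),len(x)
s1=cv2.imread('pics/s1.png')[150:195,245:280]
now=b['frame'][150:195,245:280,::-1].copy()
print('out',meas(s1),'now',meas(now))
for n in ('c4','c5','c6','c7'):
    im=cv2.resize(cv2.imread(f'pics/{n}.png'),(90,70),interpolation=cv2.INTER_AREA)[20:65,25:60]; print(n,meas(im))
R=np.array([[.8513,.5247],[-.5247,.8513]])
for t in(0,.4,.5,.6,.7):
  for z in(.081,.0885):
    o=[]
    for a in(180,60,-60):
        q=R@(.025*np.array([np.cos(np.radians(a)-t),np.sin(np.radians(a)-t)]))+[.4608,.0412]
        o.append(((proj(b,[*q,z])-[220,130])*7).round().astype(int).tolist())
    print(t,z,o)
```

```text
out (np.int64(9), np.int64(26), np.int64(11), np.int64(25), np.float64(17.98), np.float64(19.25), 174) now (np.int64(8), np.int64(25), np.int64(13), np.int64(27), np.float64(17.35), np.float64(20.95), 160)
c4 (np.int64(8), np.int64(25), np.int64(12), np.int64(27), np.float64(17.5), np.float64(20.75), 158)
c5 (np.int64(9), np.int64(25), np.int64(15), np.int64(28), np.float64(17.48), np.float64(21.0), 134)
c6 (np.int64(9), np.int64(25), np.int64(15), np.int64(29), np.float64(17.39), np.float64(20.77), 142)
c7 (np.int64(8), np.int64(25), np.int64(13), np.int64(27), np.float64(17.33), np.float64(20.94), 162)
0 0.081 [[310, 248], [342, 315], [246, 300]]
0 0.0885 [[310, 237], [343, 304], [246, 289]]
0.4 0.081 [[330, 255], [324, 325], [243, 284]]
0.4 0.0885 [[331, 243], [325, 313], [243, 272]]
0.5 0.081 [[335, 257], [319, 327], [244, 280]]
0.5 0.0885 [[335, 245], [320, 315], [244, 268]]
0.6 0.081 [[339, 260], [314, 328], [245, 276]]
0.6 0.0885 [[340, 248], [314, 316], [245, 264]]
0.7 0.081 [[343, 263], [308, 329], [247, 272]]
0.7 0.0885 [[343, 251], [309, 317], [247, 261]]
```

The head is still in: its red centroid row is 20.95, against 20.75 latched and 19.25 out. It did turn about 0.6 rad. The wrist force of +5 N in z suggests finger friction held the head down, so it re-latched on the way back. I'll push again, and this time raise the finger with the head while it is turned.

```bash
python3 -m jog '{"delta_pos":[[2,3,0],[2,3,0],[2,3.5,0],[2,3.5,0],[2,3,0],[2,3,0],[2,3,0],[2,3,0],[1,2,0],[0,0,0]],"rot":[[0,0,0],[0,0,0],[0,0,0],[0,0,0],[0,0,0],[0,0,0],[0,0,0],[0,0,0],[0,0,0],[0,0,0]],"grip":[0,0,0,0,0,0,0,0,0,0]}' | grep -E "tcp|force"; python3 -m jog '{"delta_pos":[[0.5,0.8,0],[0,0,1],[0,0,1.5],[0,0,1.5],[0,0,1.5],[0,0,1.5],[0,0,1],[0,0,0]],"rot":[[0,0,0],[0,0,0],[0,0,0],[0,0,0],[0,0,0],[0,0,0],[0,0,0],[0,0,0]],"grip":[0,0,0,0,0,0,0,0]}' | grep -E "time|tcp|force"
python3 - <<'E'
from h import *
b=cap('scene')
s=r.sense();d=s['tcp_pos'][:2]-[.4608,.0412];print(d@[.8513,-.5247],d@[.5247,.8513])
f=b['frame'][150:195,245:280,::-1].copy();h=cv2.cvtColor(f,cv2.COLOR_BGR2HSV).astype(int);m=((h[...,0]<8)|(h[...,0]>172))&(h[...,1]>140)&(h[...,2]>70)
y,x=np.nonzero(m);print(y.min(),y.max(),y.mean(),len(y))
cv2.imwrite('pics/c8.png',cv2.resize(b['frame'][130:200,220:310,::-1],None,fx=7,fy=7,interpolation=2))
E
```

```text
tcp_pos: [0.4342, 0.0617, 0.1027]
wrist_force: [-6.7, -3.9, 5.2]
time_s: 10.62
tcp_pos: [0.4342, 0.0621, 0.1099]
wrist_force: [-4.2, -4.1, -2.1]
-0.03358714516729452 0.003855123127421449
14 27 19.49342105263158 152
```

The head has risen with the finger (row 20.8 to 19.5). Next, retreat and check.

```bash
python3 -m jog '{"delta_pos":[[0,0,1.5],[-3,-4,0],[-4,-7,0],[-4,-7,0],[-4,-6,0],[-2,-3,10],[0,0,10],[0,0,8],[0,0,0]],"rot":[[0,0,0],[0,0,0],[0,0,0],[0,0,0],[0,0,0],[0,0,0],[0,0,0],[0,0,0],[0,0,0]],"grip":[0,0,0,0,0,0,0,0,0]}';  python3 - <<'E'
from h import *
b=cap('scene')
f=b['frame'][150:195,245:280,::-1].copy();h=cv2.cvtColor(f,cv2.COLOR_BGR2HSV).astype(int);m=((h[...,0]<8)|(h[...,0]>172))&(h[...,1]>140)&(h[...,2]>70)
y,x=np.nonzero(m);print(x.min(),x.max(),y.min(),y.max(),x.mean(),y.mean(),len(y))
cv2.imwrite('pics/c9.png',cv2.resize(b['frame'][130:200,220:310,::-1],None,fx=7,fy=7,interpolation=2))
E
```

```text
time_s: 11.42
tcp_pos: [0.4231, 0.0378, 0.1433]
ee_rot: [[0.852, -0.524, 0.007], [-0.524, -0.852, 0.003], [0.005, -0.006, -1.0]]
wrist_force: [-0.2, -0.0, -0.1]
gripper_width: 0.007
9 26 11 25 17.964912280701753 19.304093567251464 171
```

View pics/c9.png

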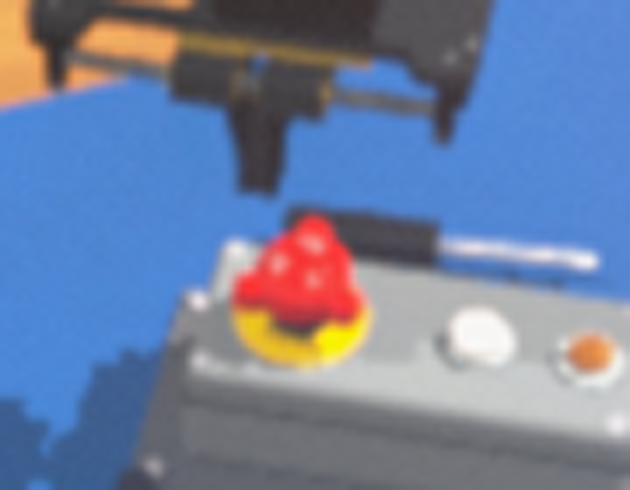

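The stop is fully out and turned back: centroid (17.96,19.30) matches the starting (17.98,19.25). Now the power-on button.

```bash
python3 -m jog '{"delta_pos":[[0,0,12],[16,14.5,0],[16,14.5,0],[16,14.5,0],[16,14.5,0],[16,14.5,0],[0,0,-12],[0,0,0],[0,0,0]],"rot":[[0,0,0],[0,0,0],[0,0,0],[0,0,0],[0,0,0],[0,0,0],[0,0,0],[0,0,0],[0,0,0]],"grip":[0,0,0,0,0,0,0,0,0]}'
```

```text
time_s: 12.22
tcp_pos: [0.5001, 0.1092, 0.1399]
ee_rot: [[0.851, -0.525, -0.002], [-0.525, -0.851, -0.001], [-0.001, 0.002, -1.0]]
wrist_force: [0.1, -0.1, -0.3]
gripper_width: 0.006
```

```bash
python3 -m jog '{"delta_pos":[[2,0.5,-8],[0,0,-9],[0,0,-9],[0,0,-6],[0,0,-3],[0,0,0],[0,0,0]],"rot":[[0,0,0],[0,0,0],[0,0,0],[0,0,0],[0,0,0],[0,0,0],[0,0,0]],"grip":[0,0,0,0,0,0,0]}'
python3 - <<'E'
from h import *
b=cap('scene')
cv2.imwrite('pics/c10.png',cv2.resize(b['frame'][130:200,220:310,::-1],None,fx=7,fy=7,interpolation=2))
E
```

```text
time_s: 12.8
tcp_pos: [0.5028, 0.1099, 0.1059]
ee_rot: [[0.851, -0.525, -0.0], [-0.525, -0.851, -0.0], [0.0, 0.0, -1.0]]
wrist_force: [0.6, -0.4, -0.2]
gripper_width: 0.004
```

View pics/c10.png

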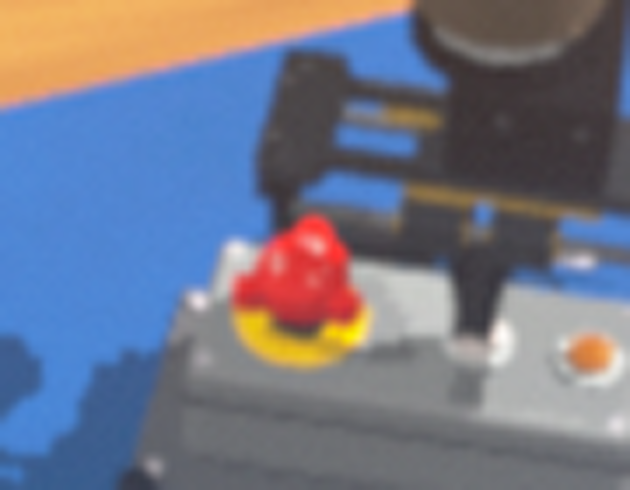

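The tip is right over the button, but one gripper bracket hangs near the stop head. I'll turn the tool 56° to clear it before pressing.

```bash
python3 -m jog '{"delta_pos":[[0,0,0],[0,0,0],[0,0,0],[0,0,0],[0,0,0],[0,0,0],[0,0,0],[0,0,0],[0,0,0],[0,0,0]],"rot":[[0,0,7],[0,0,7],[0,0,7],[0,0,7],[0,0,7],[0,0,7],[0,0,7],[0,0,7],[0,0,0],[0,0,0]],"grip":[0,0,0,0,0,0,0,0,0,0]}' ;python3 -m jog '{"delta_pos":[[0,0,-1.5],[0,0,-1.5],[0,0,-1.5],[0,0,-1],[0,0,-1],[0,0,-1],[0,0,-1],[0,0,-0.5],[0,0,-0.5],[0,0,0]],"rot":[[0,0,0],[0,0,0],[0,0,0],[0,0,0],[0,0,0],[0,0,0],[0,0,0],[0,0,0],[0,0,0],[0,0,0]],"grip":[0,0,0,0,0,0,0,0,0,0]}'
```

```text
time_s: 13.68
tcp_pos: [0.503, 0.1101, 0.1065]
ee_rot: [[0.912, 0.409, 0.001], [0.409, -0.912, 0.0], [0.001, -0.0, -1.0]]
wrist_force: [0.2, 0.5, 0.9]
gripper_width: 0.006
time_s: 14.52
tcp_pos: [0.5027, 0.1099, 0.0967]
ee_rot: [[0.911, 0.412, -0.0], [0.412, -0.911, -0.0], [-0.0, 0.0, -1.0]]
wrist_force: [-1.9, 1.0, 3.8]
gripper_width: 0.008
```

```bash
for i in 1 2 3; do python3 -m jog '{"delta_pos":[[0,0,-0.5],[0,0,-0.5],[0,0,0]],"rot":[[0,0,0],[0,0,0],[0,0,0]],"grip":[0,0,0]}' | grep -E "tcp|force"; done
```

```text
tcp_pos: [0.5027, 0.1099, 0.0956]
wrist_force: [-2.7, 0.0, 4.0]
tcp_pos: [0.5027, 0.1099, 0.0954]
wrist_force: [-4.1, -0.4, 11.0]
tcp_pos: [0.5028, 0.1099, 0.0953]
wrist_force: [-5.5, 0.4, 15.9]
```

Solid stop reached at tip z 0.070 with 16 N. Now release and move clear.

```bash
python3 -m jog '{"delta_pos":[[0,0,2],[0,0,4],[0,0,10],[0,0,20],[0,0,25],[0,0,30],[0,30,20],[0,40,0],[0,40,0],[0,40,0]],"rot":[[0,0,0],[0,0,0],[0,0,0],[0,0,0],[0,0,0],[0,0,0],[0,0,0],[0,0,0],[0,0,0],[0,0,0]],"grip":[0,0,0,0,0,0,0,0,0,0]}'; python3 -m jog '{"delta_pos":[[0,40,0],[0,40,0],[0,40,0],[0,30,0],[0,0,0],[0,0,0],[0,0,0],[0,0,0]],"rot":[[0,0,0],[0,0,0],[0,0,0],[0,0,0],[0,0,0],[0,0,0],[0,0,0],[0,0,0]],"grip":[0,0,0,0,0,0,0,0]}';  python3 - <<'E'
from h import *
a=cap('top','t3.png');b=cap('scene','s3.png')
f=b['frame'][150:195,245:280,::-1].copy();h=cv2.cvtColor(f,cv2.COLOR_BGR2HSV).astype(int);m=((h[...,0]<8)|(h[...,0]>172))&(h[...,1]>140)&(h[...,2]>70)
y,x=np.nonzero(m);print(x.mean(),y.mean(),len(y))
for p,q in(('t1','t3'),('s1','s3')):
    A,B=[cv2.imread(f'pics/{k}.png').astype(int) for k in(p,q)]
    sl=np.s_[160:270,165:290] if p=='t1' else np.s_[145:235,225:330]
    D=np.abs(A-B).max(2)[sl]; print(p,(D>60).sum())
x=np.hstack([cv2.imread('pics/t3.png')[160:270,165:290],cv2.imread('pics/s3.png')[135:245,220:345]])
cv2.imwrite('pics/c11.png',cv2.resize(x,None,fx=3.2,fy=3.2,interpolation=2))
E
```

```text
time_s: 16.1
tcp_pos: [0.5029, 0.2616, 0.2057]
ee_rot: [[0.911, 0.411, 0.002], [0.411, -0.911, 0.002], [0.002, -0.001, -1.0]]
wrist_force: [1.5, 0.3, -0.9]
gripper_width: 0.006
time_s: 16.77
tcp_pos: [0.5028, 0.4089, 0.2046]
ee_rot: [[0.911, 0.411, -0.0], [0.411, -0.911, -0.0], [-0.0, 0.0, -1.0]]
wrist_force: [1.1, 0.4, 0.2]
gripper_width: 0.007
17.658823529411766 19.523529411764706 170
t1 411
s1 1316
```

No more pictures can be viewed, so I'll check numerically. I'm moving the arm back near its start pose so the shadows match the first images.

```bash
python3 -m jog '{"delta_pos":[[-32,19,4],[-32,19,4],[-32,19,4],[-32,19,4],[-32,19,4],[-32,19,4],[-32,19,4],[-32,19,4],[-32,19,4],[-28,16,4]],"rot":[[0,0,-4],[0,0,-4],[0,0,-4],[0,0,-4],[0,0,-4],[0,0,-4],[0,0,-4],[0,0,-4],[0,0,-4],[0,0,-4]],"grip":[100,100,100,100,100,100,100,100,100,100]}'; python3 -m jog '{"delta_pos":[[0,0,0],[0,0,0],[0,0,0],[0,0,0],[0,0,0],[0,0,0]],"rot":[[0,0,0],[0,0,0],[0,0,0],[0,0,0],[0,0,0],[0,0,0]],"grip":[100,100,100,100,100,100]}' ;  python3 - <<'E'
from h import *
a=cap('top','t4.png');b=cap('scene','s4.png')
f0=cv2.imread('pics/s1.png')
for f in(f0,b['frame'][...,::-1].copy()):
    f=f[150:195,245:280];h=cv2.cvtColor(f,cv2.COLOR_BGR2HSV).astype(int);m=((h[...,0]<8)|(h[...,0]>172))&(h[...,1]>140)&(h[...,2]>70)
    y,x=np.nonzero(m);print(x.min(),x.max(),y.min(),y.max(),x.mean(),y.mean(),len(y))
for p,q in(('t1','t4'),('s1','s4')):
    A,B=[cv2.imread(f'pics/{k}.png').astype(int) for k in(p,q)]
    D=np.abs(A-B).max(2); y,x=np.nonzero(D>45); sl=np.s_[160:270,165:290] if p=='t1' else np.s_[145:235,225:330]
    print(p,len(x),(D[sl]>45).sum(),'bounds',x.min(),x.max(),y.min(),y.max())
    n,l,s,c=cv2.connectedComponentsWithStats((D>45).astype(np.uint8)); print([s[i].tolist() for i in range(1,n) if s[i,4]>8])
E
```

```text
time_s: 17.7
tcp_pos: [0.1854, 0.5972, 0.2454]
ee_rot: [[0.962, -0.273, -0.0], [-0.273, -0.962, 0.001], [-0.0, -0.001, -1.0]]
wrist_force: [0.8, 0.4, -0.9]
gripper_width: 0.68
time_s: 18.2
tcp_pos: [0.1879, 0.5963, 0.2445]
ee_rot: [[0.962, -0.271, 0.0], [-0.271, -0.962, -0.0], [0.0, 0.0, -1.0]]
wrist_force: [0.2, 0.1, -0.3]
gripper_width: 0.997
9 26 11 25 17.977011494252874 19.25287356321839 174
9 26 11 25 18.01169590643275 19.228070175438596 171
t1 6 0 bounds 3 185 333 362
[]
s1 30 0 bounds 52 374 20 134
[]
```

The scene now matches the initial images, with no differing pixels around the box. Stop, power-on button and bystanders are all back in or still in their original places.

```bash
python3 -c "
from station import finish_job
print(finish_job())"
```

```text
the job is handed in; nothing more can be done
None
```

I tested the emergency stop, released it and pressed power-on, all in the order asked. The job was handed in at about 18 s, and no verdict is given.

- **Stop pressed:** I pressed it with the shut fingertips to its solid end stop (tip height 0.091 m, about 21 N). After letting go, the camera showed it latched in.
- **Stop released:** The first push turned the head about 0.6 rad, but it was still in when I backed off, probably because finger friction held it down and it latched again. On the second push I raised the finger with the head while it was turned. It came fully out and turned back before I touched power-on.
- **Power-on pressed:** I pressed it to its solid stop (tip height 0.070 m, about 16 N) and released it.

**Last checks:** One check taken while the arm was still nearby showed the stop head shifted by about 0.3 pixel and differences around the box. Both were gone once the arm was back near its start pose, so I put them down to arm shadow.

With the arm back, neither camera image differed from the first around the box above the noise threshold, and no change elsewhere was larger than scattered single pixels. The stop's red area was within 0.04 pixel of its starting position. The gripper was open, touching nothing, with wrist force near zero. I could not view a final picture because the 12-picture limit was reached, so these last checks are numerical only.

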